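Put the hair clips away by length

TASK

Put the three silver hair clips away in the wooden trays, each in the tray made for its length: the longest clip in the longest tray, the middle one in the middle tray, the shortest in the shortest. Do them one at a time, the longest first, then the middle one, then the shortest, each laid right side up and lengthwise, flat on its tray's floor inside the rim. Leave the comb, nail file, perfume bottle and balm tin where they are.

Things in the scene. Friction and masses are not known exactly. Their poses are not given: they have to be found in the camera images.
- clip_long: The longest of three loose silver-toned steel hair clips (barrettes): 108 mm long (its x axis), 16 mm wide (y), 20 mm high at the middle, about 30 g. A flat base bar and an arched top bar with a solid spring block between them at the middle, so the middle can be gripped across its 16 mm width anywhere from the underside to 20 mm up. Lies flat on the counter. Origin: centre of its underside; z up.
- clip_mid: The middle-sized of three loose silver-toned steel hair clips (barrettes): 82 mm long (its x axis), 16 mm wide (y), 20 mm high at the middle, about 30 g. A flat base bar and an arched top bar with a solid spring block between them at the middle, so the middle can be gripped across its 16 mm width anywhere from the underside to 20 mm up. Lies flat on the counter. Origin: centre of its underside; z up.
- clip_short: The shortest of three loose silver-toned steel hair clips (barrettes): 58 mm long (its x axis), 16 mm wide (y), 20 mm high at the middle, about 30 g. A flat base bar and an arched top bar with a solid spring block between them at the middle, so the middle can be gripped across its 16 mm width anywhere from the underside to 20 mm up. Lies flat on the counter. Origin: centre of its underside; z up.
- tray_long: The longest of three light-wood trays, open on top, fixed to the counter: outside 142 x 50 mm, 9 mm high; inside 134 mm long (x axis) by 42 mm wide (y); floor 4 mm thick, so its rim stands 5 mm above the floor; walls 4 mm. Origin: centre of its underside, on the counter; z up.
- tray_mid: The middle-sized of three light-wood trays, open on top, fixed to the counter: outside 116 x 50 mm, 9 mm high; inside 108 mm long (x axis) by 42 mm wide (y); floor 4 mm thick, so its rim stands 5 mm above the floor; walls 4 mm. Origin: centre of its underside, on the counter; z up.
- tray_short: The shortest of three light-wood trays, open on top, fixed to the counter: outside 92 x 50 mm, 9 mm high; inside 84 mm long (x axis) by 42 mm wide (y); floor 4 mm thick, so its rim stands 5 mm above the floor; walls 4 mm. Origin: centre of its underside, on the counter; z up.
- comb: Loose brown horn-style plastic comb lying flat, 150 mm long (x) by 37 mm wide (y) by 6 mm thick. Not to be moved. Origin: middle of its underside.
- nail_file: Loose flat steel nail file with a dark handle, 140 mm long (x) by 13 mm wide, 4 mm thick. Not to be moved. Origin: near the middle of its underside.
- perfume_bottle: Loose, empty, clear perfume bottle standing upright, 26 x 40 mm (x, y), 80 mm high with its metal cap. Not to be moved or tipped. Origin: centre of its underside.
- balm_tin: Loose round metal balm tin, 40 mm across, 18 mm high. Not to be moved. Origin: centre of its underside.

How it is judged:
By the outcome, as a careful person would: the job done as asked, in the order asked, and still so for the second after the job is handed in, with the robot touching nothing.
It also fails if it takes over 106 s, if anything falls off the work surface, if the arm or the gripper's body presses on something with over 40 N, if the wrist force passes 120 N, or if a joint passes its speed limit or range.

ROBOT

A 6-joint arm with a two-finger parallel gripper is mounted at the origin on the work surface. World frame = base frame: x ahead of the robot, y to its left, z up, the work surface at z = 0. Lengths are in m, angles in degrees, forces in N, time in s.
With the tool pointing down it reaches from about 0.4 to 0.825 m from the base axis. Payload 7 kg.
Tool frame: the origin (TCP) lies at the very end of the fingers, on their centre line; the grasp point (between the pads) lies 19 mm behind it; x points along the fingers, z is the direction in which the jaws open and shut, and the axes are right-handed (so a half turn about x gives the same grasp; the last joint's range is limited). The gripper opens to 88 mm and grips with 3 to 60 N. Pads are 19 mm wide; open, the fingers measure 130 mm over their backs; the gripper's body (78 mm by 193 mm) begins 47 mm behind the grasp point.
Start: joints at [87.554, 20.546, 0.682, 0, -70.136, -16.507], TCP at [0.219, 0.638, 0.227] pointing down, gripper open.
Joint ranges: [-176.03, 176.03], [-82.01, 121.73], [-58.28, 71.71], [-173.87, 95.51], [-174.79, -0.11], [-173.66, 173.66]. Speed limits (degrees/s): [136.94, 136.94, 172.46, 180, 180, 180].

INTERFACE

Orientations are given as [roll, pitch, yaw] about the fixed x, y, z axes, in that order (R = Rz(yaw) Ry(pitch) Rx(roll)).
In Python, from plant import sensors, cams, workorder gives the robot as it stands. The module is installed in compiled form; this text tells all that it offers.
- The arm moves only by the shell command python3 -m handwheel 'ROWS' [OPENING] [FORCE]. ROWS is JSON, one flat list of numbers, 4 for each row, row after row: the shift along the tool's x, y, z in cm, then the turn about the tool's x in degrees. A call has exactly 10 rows; each row is the pose to reach, as a shift and turn from the pose commanded when the call began, along the tool's axes at that moment; what a row does not reach only later rows make up. A row lasts 1/8 s, in which the tool goes at most 62.5 mm and 10.7 degrees, less where a joint would pass 70% of its speed; a pose out of reach is approached as far as the arm can. A call with a gripper value outside its range is refused whole. OPENING is the finger opening in cm, from 0 to 8.76, set as the call begins (- or left out, the last holds). The fingers move at their own pace and stop on an object; FORCE is the grip in N (left out, the last holds). Time passes only in rows, so rows that repeat a pose let the fingers close, or fill a call up. It gives the time, the measured TCP pose, the force and the opening at its end, in the units of the state.
- sensors.get_state(): the state, without advancing time (a new reading comes with each control period).
- cams.capture(name): name is "scene" or "top" or "wrist"; returns a dict with "image" (400x640x3 uint8, red, green, blue), "fov_y" (degrees; the focal length in pixels is half the picture's height over the tangent of half this angle, whatever the lens; pixels are square), "cx", "cy" (the principal point, pixels), "xyz" and "rotation" of the camera in the world. Camera axes: x right, y down, z forward; pixel columns grow to the right and rows downward; lengths in m; the calibration is good to about 2 mm. A picture is of the moment at which its call begins. There is no depth.
- workorder.close_job(): hands the job in, once; it reports no verdict.
The state is a dict: "time_s": time; "joints": joint angles; "qd": joint speeds; "joint_torque": joint torques, N m; "tcp_pos": TCP position; "eef_rot": TCP orientation; "contact_force": force on the tool from outside, world axes, zero at the start; "moment": the same for the moment, N m; "gripper_width": finger opening in m.
Only numpy, scipy, OpenCV 4.12 (cv2) and the standard library are available. Lean on these libraries where they do the work, as an engineer would, in place of code of your own. Each camera call takes 0.05 s, during which the arm holds its last target.

## Working session

There is one attempt and no reset: what is moved stays moved. The work goes in short steps, Python scripts to look and compute and a shell command to move; the robot and the scene stay as the last step left them, time stands still between calls to the robot, and variables do not carry over. Pictures are saved under pics/ and viewed, and the job is handed in when it is done.

```bash
mkdir -p pics; python3 - <<'E'
from plant import sensors,cams
import cv2
s=sensors.get_state();print({k:s[k] for k in('time_s','tcp_pos','eef_rot','gripper_width')})
for n in('scene','top','wrist'):
    c=cams.capture(n);cv2.imwrite(f'pics/{n}0.png',c['image'][:,:,::-1]);print(n,c['fov_y'],c['cx'],c['cy'],c['xyz'],c['rotation'])
E
```

```text
{'time_s': 0.0, 'tcp_pos': array([0.21912481, 0.63791946, 0.22563066]), 'eef_rot': array([   6.3108116 ,   89.90412265, -102.64854708]), 'gripper_width': 0.08712371576500404}
scene 49.50896480292978 311.01495827660847 195.83511301231331 [ 1.27917791 -0.06793412  0.58039331] [-125.74696181   -1.28677089   85.11374633]
top 49.09084394715264 326.2776836960445 192.02937843817358 [ 0.39660786 -0.01169871  0.83102961] [-169.39086688    1.0248936   -91.37319986]
wrist 70.06593032096745 321.23306004815885 199.2408192709708 [0.28910545 0.61491363 0.38492504] [ 1.63999442e+02 -1.13292922e-01 -1.08887328e+02]
```

View pics/scene0.png

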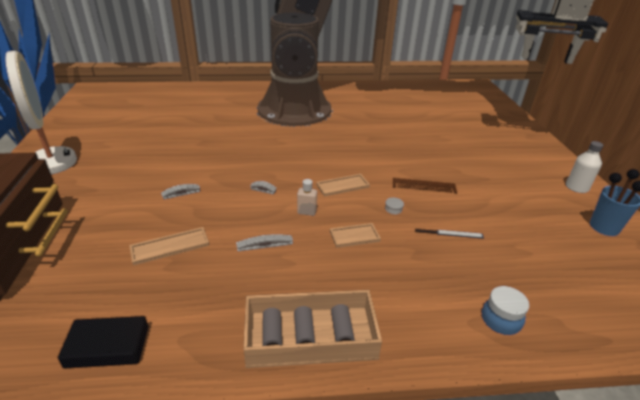

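View pics/top0.png

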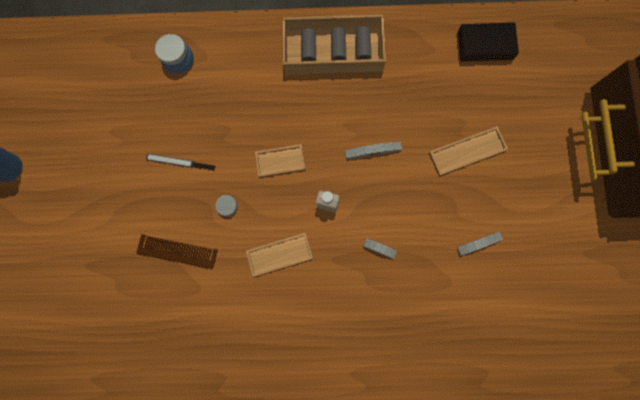

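View pics/wrist0.png

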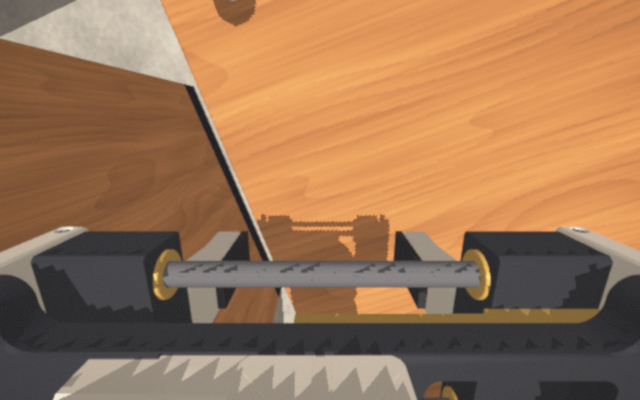

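Scene: long clip at top-view (374,150), mid (480,243), short (380,249); trays long (468,151), mid (280,255), short (280,161); bottle (327,200), tin (226,206).

```bash
cat > h.py <<'E'
from plant import sensors,cams
import cv2,numpy as np
from scipy.spatial.transform import Rotation as Ro
def rot(r): return Ro.from_euler('xyz',r,degrees=True).as_matrix()
def rays(c,uv):
    f=200/np.tan(np.radians(c['fov_y']/2)); uv=np.atleast_2d(uv).astype(float)
    d=np.c_[(uv[:,0]-c['cx'])/f,(uv[:,1]-c['cy'])/f,np.ones(len(uv))]
    return d@rot(c['rotation']).T
def plane(c,uv,z):
    d=rays(c,uv);o=np.array(c['xyz']);return (o+d*((z-o[2])/d[:,2])[:,None])
def tri(c1,u1,c2,u2):
    a=rays(c1,u1)[0];b=rays(c2,u2)[0];o1=np.array(c1['xyz']);o2=np.array(c2['xyz'])
    s=np.linalg.lstsq(np.c_[a,-b],o2-o1,rcond=None)[0]
    p,q=o1+a*s[0],o2+b*s[1];return (p+q)/2,np.linalg.norm(p-q)
def masks(im):
    h=cv2.cvtColor(im,cv2.COLOR_RGB2HSV)
    return h
def blobs(m,lo=60,hi=6000):
    cs,_=cv2.findContours(m.astype(np.uint8),cv2.RETR_EXTERNAL,cv2.CHAIN_APPROX_NONE)
    return [k for k in cs if lo<cv2.contourArea(k)<hi]
E
python3 - <<'E'
from h import *
for n in('top','scene'):
    im=cv2.cvtColor(cv2.imread(f'pics/{n}0.png'),cv2.COLOR_BGR2RGB);h=masks(im)
    for u,v in ([(374,150),(468,151),(280,255),(420,200),(226,206)] if n=='top' else [(265,241),(170,245),(300,270),(182,190),(343,184)]): print(n,u,v,h[v,u])
    for nm,m in(('silver',(h[...,1]<70)&(h[...,2]>90)),('tray',(h[...,1]<135)&(h[...,1]>75)&(h[...,2]>150))):
        for k in blobs(m,40):
            r=cv2.minAreaRect(k)
            M=cv2.moments(k);print(n,nm,np.round(r[0],1),np.round(r[1],1),round(r[2],1),cv2.contourArea(k))
E
```

```text
top 374 150 [ 33  20 126]
top 468 151 [ 16 132 162]
top 280 255 [ 16 133 165]
top 420 200 [ 16 183 134]
top 226 206 [ 30  20 130]
top silver [379.9 248. ] [32.3  8.8] 23.2 238.0
top silver [479.9 243.4] [ 9.3 44.2] 69.2 357.5
top silver [226. 205.] [20. 20.] 90.0 309.5
top silver [327.7 198.7] [20.6 15. ] 14.0 250.0
top silver [168.6 159.8] [43.9  5.9] 9.5 204.5
top silver [372.8 149. ] [ 8.8 56.3] 81.1 388.0
top silver [169.3  47.8] [26.9 29. ] 45.0 614.0
top tray [279.9 254.1] [25.1 58.4] 73.6 702.0
top tray [446.7 164.6] [12.1 18.8] 68.2 42.5
top tray [279.7 161.3] [20.4 45.7] 81.0 384.0
top tray [481.5 151. ] [13.  36.4] 71.6 82.0
top tray [456.4 153.9] [20.  17.2] 33.7 56.5
top tray [323.5  48.5] [25. 13.] 90.0 95.5
top tray [350.  40.] [10.  8.] 90.0 41.5
scene 265 241 [ 13  29 106]
scene 170 245 [ 14 117 187]
scene 300 270 [ 12 153 165]
scene 182 190 [10 39 78]
scene 343 184 [ 14 120 187]
scene silver [596.5 392. ] [14. 85.] 90.0 932.0
scene silver [271.  325.5] [35. 16.] 90.0 431.0
scene silver [303.4 322.3] [32.7 16.9] 86.2 472.5
scene silver [341.3 320.5] [32.6 16.5] 78.7 4
[... 1268 characters left out ...]
] 86.8 254.0
scene silver [237.   30.5] [61.4  5.3] 85.9 254.0
scene silver [222.9  30.5] [61.7  5.4] 84.8 262.5
scene silver [208.7  30.5] [61.8  5.6] 84.0 270.0
scene silver [196.   30.6] [61.8  2.9] 81.6 52.5
scene silver [161.   30.4] [66.4 25.3] 79.3 1235.0
scene silver [136.5  30.5] [63.2  5.4] 78.4 269.0
scene silver [121.8  30.4] [63.2  5.3] 77.5 270.5
scene silver [90.5 30.8] [72.  38.1] 76.9 1358.5
scene silver [61.2 31.1] [66.6  7.4] 73.1 362.5
scene silver [47.2 30.9] [67.   7.3] 71.6 348.0
scene silver [11.9 18.7] [41.8  7.7] 70.3 222.5
scene tray [168.  243.7] [17.4 78.8] 75.5 1239.5
scene tray [354.9 233.5] [17.5 48.5] 82.5 703.5
scene tray [342.9 183.1] [13.5 50.8] 78.7 555.0
```

```bash
python3 - <<'E'
from h import *
C={n:cams.capture(n) for n in('top','scene')}
h=masks(cv2.GaussianBlur(C['top']['image'],(3,3),0))
def rep(nm,k,z,c):
    b=cv2.boxPoints(cv2.minAreaRect(k)); P=plane(c,b,z)[:,:2]
    r=cv2.minAreaRect((plane(c,k.reshape(-1,2),z)[:,:2]*1000).astype(np.float32))
    w,hh=r[1];a=r[2] if w>hh else r[2]+90
    print(nm,np.round(r[0],1),np.round(sorted(r[1]),1),'axis',round((a+90)%180-90,1))
for nm,x,y in(('L',373,149),('M',480,243),('S',380,248)):
    m=(h[...,1]<90)&(h[...,2]>70); 
    for k in blobs(m,100):
        if cv2.pointPolygonTest(k,(x,y),False)>=0: rep('clip'+nm,k,0.010,C['top'])
for nm,x,y in(('L',468,151),('M',280,254),('S',280,161)):
    m=(h[...,1]<155)&(h[...,2]>130)&(h[...,1]>70); m=cv2.morphologyEx(m.astype(np.uint8),cv2.MORPH_CLOSE,np.ones((5,5)))
    for k in blobs(m,100):
        if cv2.pointPolygonTest(k,(x,y),False)>=0: rep('tray'+nm,k,0.004,C['top'])
for nm,a,b in(('clipL',(372.8,149),(264.5,240)),('clipM',(479.9,243.4),(180.5,189)),('clipS',(379.9,248),(263.5,186)),('trayL',(468,151.5),(168.5,244)),('trayM',(279.9,254.5),(343,184)),('trayS',(279.7,161),(354.9,234)),('bottlecap',(327,197),(307.5,183))):
    p,e=tri(C['top'],a,C['scene'],b);print(nm,np.round(p*1000,1),round(e*1000,1))
s=sensors.get_state();print(s['tcp_pos'],rot(s['eef_rot']).round(3))
E
```

```text
clipL [632.3 -93.1] [ 20.8 109.8] axis -82.3
clipM [ 445.8 -283. ] [18.  84.9] axis -71.3
clipS [441.9 -97.4] [18.3 60.1] axis 66.6
trayL [ 627.8 -279.5] [ 51.4 143.5] axis -71.1
trayM [436.   91.1] [ 51.2 118. ] axis -74.7
trayS [618.9  88.8] [50.7 93.6] axis -82.2
clipL [633.2 -92.3   9.7] 1.3
clipM [ 446.1 -283.1    8.9] 1.1
clipS [442.4 -96.2   7.9] 3.7
trayL [ 625.1 -278.8    1.9] 0.3
trayM [435.4  91.6   1.8] 4.2
trayS [616.8  90.4   1.5] 2.7
bottlecap [530.2  -1.2  72.2] 2.8
[0.21918905 0.63818048 0.22610898] [[-0.     0.946 -0.325]
 [-0.001 -0.325 -0.946]
 [-1.     0.     0.001]]
```

```bash
cat >> h.py <<'E'
def go(xyz,jaw,quiet=False):
    """shift (cm, tool axes) and turn to put TCP at xyz (m), jaw line at angle jaw deg (mod 180)"""
    s=sensors.get_state();R=rot(s['eef_rot']);p=np.array(s['tcp_pos'])
    d=R.T@(np.array(xyz)-p)*100
    yaw=np.degrees(np.arctan2(R[1,2],R[0,2])); t=-((jaw-yaw+90)%180-90)
    print('t',round(s['time_s'],2),'tcp',np.round(p*1000,1),'jaw',round(yaw,2),'-> shift',np.round(d,2),'turn',round(t,1),'w',round(s['gripper_width']*1000,1),'F',np.round(s['contact_force'],1))
def proj(c,P):
    f=200/np.tan(np.radians(c['fov_y']/2));q=rot(c['rotation']).T@(np.array(P)-c['xyz']);return q[0]/q[2]*f+c['cx'],q[1]/q[2]*f+c['cy']
E
python3 - <<'E'
from h import *
c=cams.capture('wrist');s=sensors.get_state();R=rot(s['eef_rot']);p=np.array(s['tcp_pos'])
print('cam in tool',R.T@(c['xyz']-p),(R.T@rot(c['rotation'])).round(3))
for x in(0,.05,.1,.15,.2):
  for y in(0,.1): print(x,y,np.round(proj(c,p+R@[x,y,0])))
go((.632,-.093,.2),7.7)
go((.45,.23,.22),7.7)
E
```

```text
cam in tool [-0.15906933  0.07367902 -0.00065741] [[-0.001 -0.276  0.961]
 [ 0.001 -0.961 -0.276]
 [ 1.     0.001  0.001]]
0 0 [322. 244.]
0 0.1 [322.  64.]
0.05 0 [322. 216.]
0.05 0.1 [322.  77.]
0.1 0 [322. 199.]
0.1 0.1 [322.  85.]
0.15 0 [322. 186.]
0.15 0.1 [322.  90.]
0.2 0 [321. 177.]
0.2 0.1 [322.  94.]
t 0.3 tcp [219.2 638.2 226.2] jaw -108.96 -> shift [ 2.66 62.79 55.75] turn 63.3 w 88.0 F [0.3 0.3 0.4]
t 0.3 tcp [219.2 638.2 226.2] jaw -108.96 -> shift [ 0.64 35.09 31.11] turn 63.3 w 88.0 F [0.3 0.3 0.4]
```

```bash
python3 -m handwheel '[0,2,2,4, 0,6,5,11, 0,11,9.5,19, 0,16,14,28, 0,21,18.5,37, 0,26,23,46, 0,30.5,27,54, 0.3,33.5,29.5,60, 0.5,34.7,30.8,63, 0.6,35.1,31.1,63.3]' 5 20
python3 - <<'E'
from h import *
go((.632,-.093,.15),7.7)
E
```

```text
time_s: 1.55
tcp_pos: [0.4505, 0.2294, 0.2206]
eef_rot: [-113.0, 90.0, 74.6]
contact_force: [0.8, 0.4, 0.6]
gripper_width: 0.0502
t 1.55 tcp [450.5 229.4 220.6] jaw -172.36 -> shift [  7.05  34.37 -13.7 ] turn -0.1 w 50.2 F [0.8 0.4 0.6]
```

```bash
python3 -m handwheel '[0,3,-1,0, 0,8,-3,0, 0,13,-5,0, 0,18,-7,0, 1,23,-9,0, 2.5,28,-11,0, 4,31.5,-12.5,0, 5.5,33.4,-13.4,0, 6.5,34.2,-13.7,0, 7,34.4,-13.7,0]' 
python3 - <<'E'
from h import *
go((.632,-.093,.05),7.7)
c=cams.capture('wrist');cv2.imwrite('pics/w1.png',c['image'][:,:,::-1])
import pickle;pickle.dump(c,open('w1.pkl','wb'))
E
```

```text
time_s: 2.8
tcp_pos: [0.6321, -0.0914, 0.1498]
eef_rot: [-8.8, 89.9, 179.0]
contact_force: [-1.1, 0.6, 0.6]
gripper_width: 0.0501
t 2.8 tcp [632.1 -91.4 149.8] jaw -172.21 -> shift [9.98 0.15 0.02] turn 0.1 w 50.1 F [-1.1  0.6  0.6]
```

View pics/w1.png

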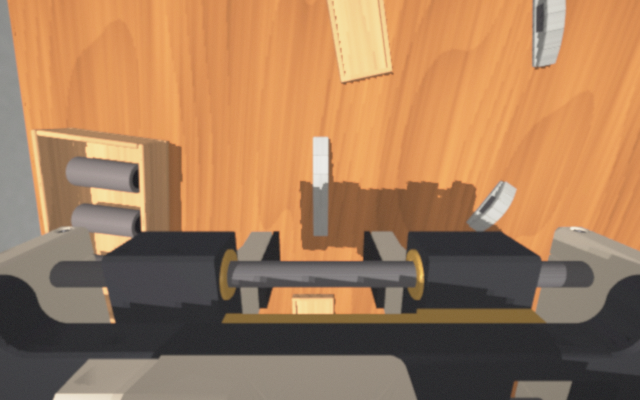

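The long clip sits at columns 313–328, rows 137–235, between the open fingers and parallel to the pads. I'll measure it from this view and triangulate with the top camera.

```bash
python3 - <<'E'
from h import *
import pickle
c=pickle.load(open('w1.pkl','rb'));h=masks(c['image'])
t=cams.capture('top');ht=masks(t['image'])
m=(h[...,1]<60)&(h[...,2]>70)
for k in blobs(m,300,4000):
    r=cv2.minAreaRect(k);print(np.round(r[0]),np.round(r[1]),cv2.boundingRect(k))
    if cv2.pointPolygonTest(k,(321,180),False)>=0:
        q=k.reshape(-1,2)
        for z in(0.002,.018):
            rr=cv2.minAreaRect((plane(c,q,z)[:,:2]*1000).astype(np.float32));print(z,np.round(rr[0],1),np.round(rr[1],1),rr[2])
        lo=q[q[:,1]<=q[:,1].min()+1].mean(0);hi=q[q[:,1]>=q[:,1].max()-1].mean(0);print(lo,hi,plane(c,[lo,hi],.003).round(4))
print(blobs((ht[...,1]<70)&(ht[...,2]>90),300,600).__len__())
E
```

```text
[541. 390.] [19. 60.] (511, 380, 61, 20)
[493. 208.] [23. 58.] (467, 181, 49, 51)
[103. 174.] [74. 29.] (66, 157, 73, 35)
[320. 186.] [98. 15.] (313, 137, 16, 99)
0.002 [632.1 -89.5] [ 16.5 111.5] 7.407476902008057
0.018 [632.6 -93.4] [ 15.6 105.7] 7.407476902008057
[320.4375 137.125 ] [320.06666667 234.86666667] [[ 0.6397 -0.1446  0.003 ]
 [ 0.625  -0.0348  0.003 ]]
[549.  33.] [66. 32.] (533, 0, 33, 67)
1
```

```bash
python3 -m handwheel '[1.5,0,0,0, 4,0,0,0, 7,0,0,0, 9.5,0,0,0, 11.5,0,0,0, 13,0,0,0, 13.8,0,0,0, 14.1,0,0,0, 14.2,0,0,0, 14.2,0,0,0]' 
python3 -c "
from h import *
go((.632,-.0915,.008),7.5)
c=cams.capture('wrist');cv2.imwrite('pics/w2.png',c['image'][:,:,::-1])
c=cams.capture('scene');cv2.imwrite('pics/s2.png',cv2.resize(c['image'][150:290,180:360,::-1],None,fx=4,fy=4))"
```

```text
time_s: 4.15
tcp_pos: [0.6327, -0.0922, 0.0091]
eef_rot: [177.3, 89.9, 5.1]
contact_force: [1.1, 0.6, 0.0]
gripper_width: 0.0498
t 4.15 tcp [632.7 -92.2   9.1] jaw -172.25 -> shift [ 0.11 -0.08  0.06] turn 0.2 w 49.8 F [1.1 0.6 0. ]
```

View pics/w2.png

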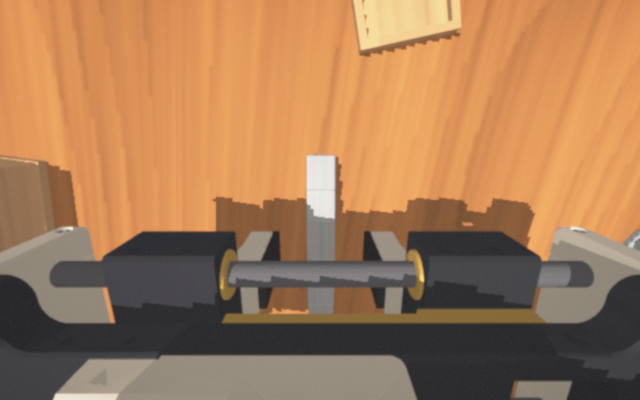

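View pics/s2.png

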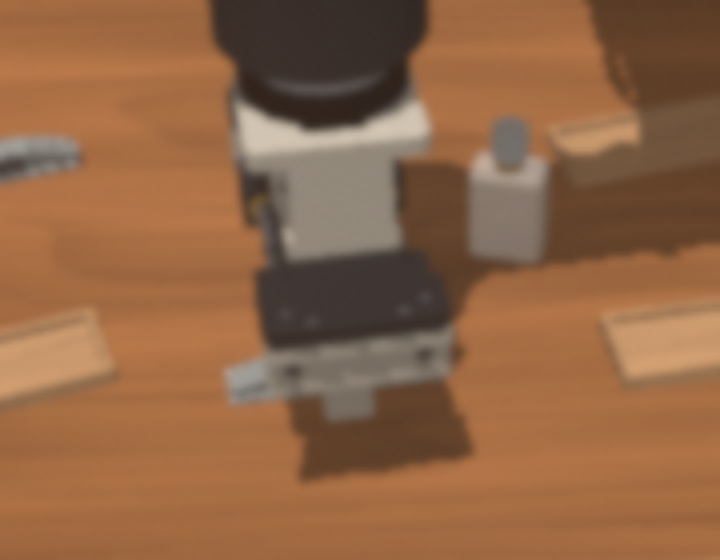

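The clip is centred (columns 307–336) between the fingers. Closing now.

```bash
python3 -m handwheel '[0.1,0,0,0, 0.1,0,0,0, 0.1,0,0,0, 0.1,0,0,0, 0.1,0,0,0, 0.1,0,0,0, 0.1,0,0,0, 0.1,0,0,0, 0.1,0,0,0, 0.1,0,0,0]' 0.8 30
python3 -c "
from h import *
go((.627,-.279,.06),18.9)"
```

```text
time_s: 5.5
tcp_pos: [0.6324, -0.0922, 0.0076]
eef_rot: [134.0, 90.0, -38.2]
contact_force: [-0.2, 0.6, 0.2]
gripper_width: 0.0151
t 5.5 tcp [632.4 -92.2   7.6] jaw -172.25 -> shift [-5.24 18.44  3.05] turn -11.1 w 15.1 F [-0.2  0.6  0.2]
```

```bash
python3 -m handwheel '[-1.5,0,0,0, -4,0,0,0, -7,0.5,0,0, -9,3,0.5,-2, -9,7,1,-5, -9,11,1.8,-7, -9,15,2.5,-9, -9,17.5,3,-10.5, -9,18.4,3.1,-11.1, -9,18.4,3.1,-11.1]'
python3 -c "
from h import *
go((.627,-.279,.012),18.9)
c=cams.capture('wrist');cv2.imwrite('pics/w3.png',c['image'][:,:,::-1])
import pickle;pickle.dump(c,open('w3.pkl','wb'))"
```

```text
time_s: 6.75
tcp_pos: [0.6264, -0.279, 0.0981]
eef_rot: [156.8, 90.0, -4.4]
contact_force: [0.5, 0.3, -0.2]
gripper_width: 0.0155
t 6.75 tcp [ 626.4 -279.    98.1] jaw -161.22 -> shift [ 8.61  0.02 -0.05] turn -0.1 w 15.5 F [ 0.5  0.3 -0.2]
```

View pics/w3.png

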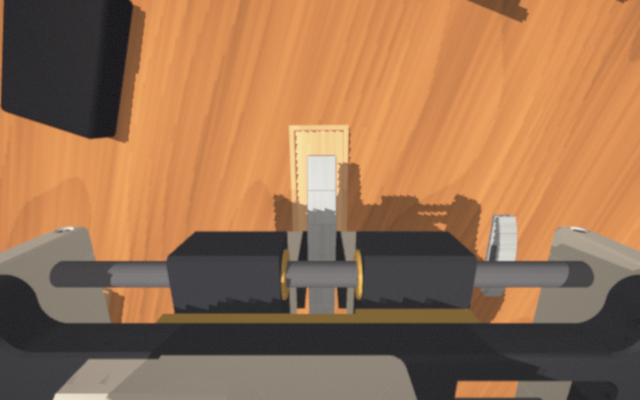

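Tray's far rim is at row 126, columns 289–349; the clip (307–336) is parallel and nearly centred over it.

```bash
python3 - <<'E'
from h import *
import pickle
c=pickle.load(open('w3.pkl','rb'))
P=plane(c,[(289,126),(349,126),(319,126)],.009);print(P.round(4))
d=np.array([np.sin(np.radians(18.8)),-np.cos(np.radians(18.8))])
print('centre',P[2,:2]-d*.071,'w',np.linalg.norm(P[0]-P[1]))
E
```

```text
[[ 0.6734 -0.3332  0.009 ]
 [ 0.6255 -0.3496  0.009 ]
 [ 0.6495 -0.3414  0.009 ]]
centre [ 0.62657959 -0.27419501] w 0.05059887023020322
```

```bash
python3 -m handwheel '[1.5,0,0,0, 3.5,-0.2,0,0, 5.5,-0.2,0,0, 7,-0.2,0,0, 7.8,-0.2,0,0, 8.2,-0.2,0,0, 8.4,-0.2,0,0, 8.5,-0.2,0,0, 8.6,-0.2,0,0, 8.6,-0.2,0,0]'
python3 -c "
from h import *
go((.627,-.277,.012),18.9)"
```

```text
time_s: 8.05
tcp_pos: [0.6258, -0.2768, 0.0118]
eef_rot: [153.8, 90.0, -7.4]
contact_force: [0.1, -0.7, -0.0]
gripper_width: 0.0152
t 8.05 tcp [ 625.8 -276.8   11.8] jaw -161.16 -> shift [-0.02  0.06 -0.11] turn -0.1 w 15.2 F [ 0.1 -0.7 -0. ]
```

```bash
python3 -m handwheel '[0.02,0,0,0, 0.05,0,0,0, 0.05,0,0,0, 0.05,0,0,0, 0.05,0,0,0, 0.05,0,0,0, 0.05,0,0,0, 0.05,0,0,0, 0.05,0,0,0, 0.05,0,0,0]'
python3 -c "
from h import *
for i in range(3):
  go((.627,-.277,.012),18.9);c=cams.capture('wrist')
cv2.imwrite('pics/w4.png',c['image'][:,:,::-1])"
```

```text
time_s: 9.3
tcp_pos: [0.626, -0.2768, 0.0115]
eef_rot: [136.7, 90.0, -24.4]
contact_force: [-1.3, 1.1, 6.0]
gripper_width: 0.0152
t 9.3 tcp [ 626.  -276.8   11.5] jaw -161.15 -> shift [-0.05  0.05 -0.09] turn -0.0 w 15.2 F [-1.3  1.1  6. ]
t 9.35 tcp [ 626.  -276.8   11.5] jaw -161.14 -> shift [-0.05  0.05 -0.09] turn -0.0 w 15.3 F [-2.7  1.5  6.2]
t 9.4 tcp [ 626.  -276.8   11.5] jaw -161.14 -> shift [-0.05  0.05 -0.09] turn -0.0 w 15.7 F [-1.9  1.   4.7]
```

View pics/w4.png

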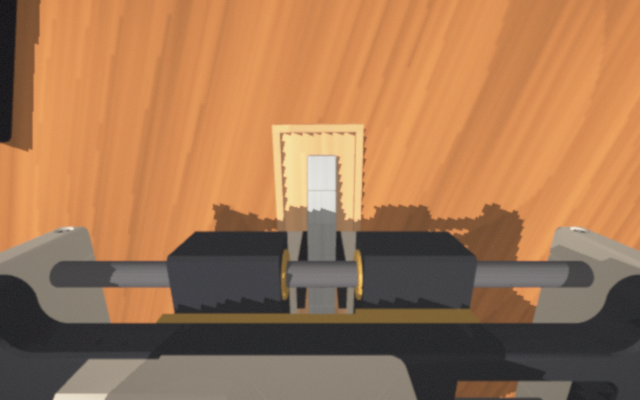

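Floor contact (~6 N) with the clip inside the rim (307–336 within 283–355). Release, then rise.

```bash
python3 -m handwheel '[-0.05,0,0,0, -0.05,0,0,0, -0.05,0,0,0, -0.05,0,0,0, -0.1,0,0,0, -1,0,0,0, -3.5,0,0,0, -7.5,0,0,0, -11,0,0,0, -12,0,0,0]' 5 30
python3 -c "
from h import *
go((.446,-.282,.15),18.6)
c=cams.capture('wrist');cv2.imwrite('pics/w5.png',c['image'][:,:,::-1])"
```

```text
time_s: 10.7
tcp_pos: [0.6272, -0.2772, 0.1349]
eef_rot: [146.7, 89.7, -14.4]
contact_force: [0.1, -0.6, -0.3]
gripper_width: 0.05
t 10.7 tcp [ 627.2 -277.2  134.9] jaw -161.13 -> shift [-1.6 -5.4 17.3] turn 0.3 w 50.0 F [ 0.1 -0.6 -0.3]
```

View pics/w5.png

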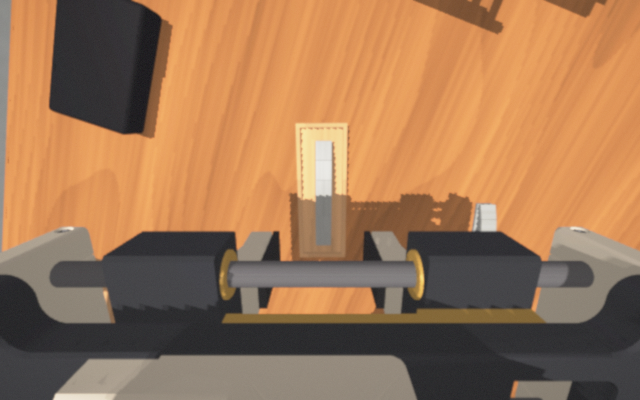

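The long clip lies in its tray (rows 140–246 within 124–256, centred). Next, the middle clip.

```bash
python3 -m handwheel '[0,-0.3,1,0, -0.5,-1,3,0, -1,-2,6,0, -1.2,-3,10,0, -1.4,-4,13,0, -1.6,-5,15.5,0, -1.6,-5.3,16.8,0.3, -1.6,-5.4,17.2,0.3, -1.6,-5.4,17.3,0.3, -1.6,-5.4,17.3,0.3]'
cat > clip.py <<'E'
from h import *
import sys
def clip(n):
    c=cams.capture('wrist');cv2.imwrite(f'pics/{n}.png',c['image'][:,:,::-1]);h=masks(c['image'])
    u0,v0=proj(c,np.array(sensors.get_state()['tcp_pos'])*[1,1,0]+[0,0,.01])
    for k in blobs((h[...,1]<60)&(h[...,2]>70),200,4000):
        r=cv2.minAreaRect(k)
        if np.hypot(r[0][0]-u0,r[0][1]-v0)<60:
            q=k.reshape(-1,2);print('px',cv2.boundingRect(k))
            for z in(.003,.010,.018):
                rr=cv2.minAreaRect((plane(c,q,z)[:,:2]*1000).astype(np.float32));print(z,np.round(rr[0],1),np.round(rr[1],1),round(rr[2],1))
if __name__=='__main__': clip(sys.argv[1])
E
python3 clip.py w6; python3 -c "
from h import *
go((.446,-.282,.008),18.6)"
```

```text
time_s: 12.0
tcp_pos: [0.4451, -0.2816, 0.1467]
eef_rot: [-18.6, 90.0, 179.9]
contact_force: [-0.1, -0.2, 0.3]
gripper_width: 0.0502
px (312, 149, 16, 77)
0.003 [ 446.2 -280.1] [16.4 85.5] 18.1
0.01 [ 446.8 -281.7] [16.  83.5] 18.1
0.018 [ 447.3 -283.6] [15.6 81.2] 18.1
t 12.05 tcp [ 445.2 -281.5  146.8] jaw -161.44 -> shift [13.88  0.07 -0.07] turn -0.0 w 50.1 F [-0.5 -0.7  0.1]
```

View pics/w6.png

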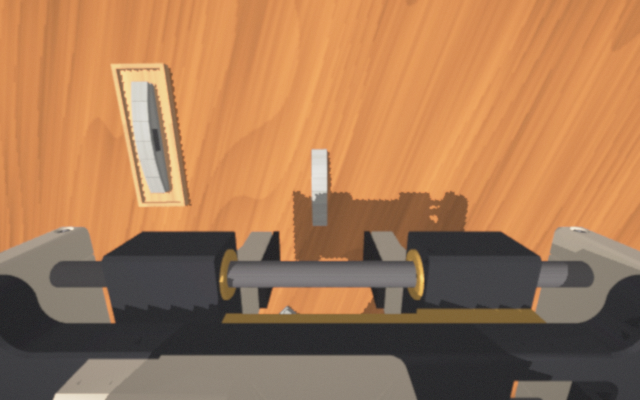

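The middle clip is at columns 312–328, rows 149–226, aligned with the pads. Descend and grip.

```bash
python3 -m handwheel '[1.5,0,-0.1,0.4, 4,0,-0.1,0.4, 7,0,-0.1,0.4, 9.5,0,-0.1,0.4, 11.5,0,-0.1,0.4, 12.8,0,-0.1,0.4, 13.5,0,-0.1,0.4, 13.8,0,-0.1,0.4, 13.9,0,-0.1,0.4, 13.9,0,-0.1,0.4]'
python3 -c "
from h import *
go((.4463,-.2815,.008),18.2)
c=cams.capture('wrist');cv2.imwrite('pics/w7.png',c['image'][:,:,::-1])"
```

```text
time_s: 13.3
tcp_pos: [0.4459, -0.2813, 0.0085]
eef_rot: [147.7, 89.9, -14.2]
contact_force: [-0.5, 0.6, 0.3]
gripper_width: 0.0497
t 13.3 tcp [ 445.9 -281.3    8.5] jaw -161.85 -> shift [ 0.05  0.03 -0.03] turn -0.1 w 49.7 F [-0.5  0.6  0.3]
```

View pics/w7.png

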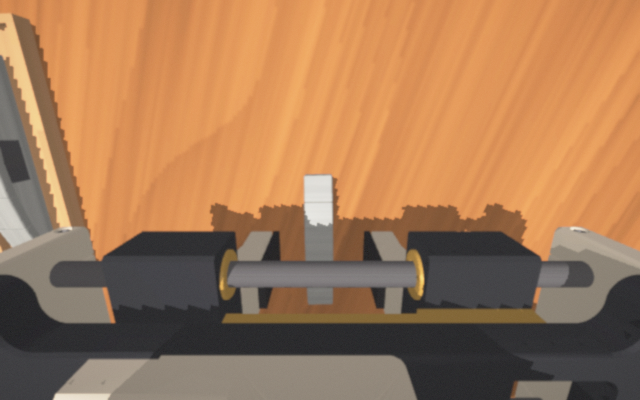

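```bash
python3 -m handwheel '[0.05,0,-0.1,0, 0.05,0,-0.1,0, 0.05,0,-0.1,0, 0.05,0,-0.1,0, 0.05,0,-0.1,0, 0.05,0,-0.1,0, 0.05,0,-0.1,0, 0.05,0,-0.1,0, 0.05,0,-0.1,0, 0.05,0,-0.1,0]' 0.8 30
python3 -c "
from h import *
go((.436,.091,.1),15.3)"
```

```text
time_s: 14.6
tcp_pos: [0.4465, -0.2809, 0.0076]
eef_rot: [150.3, 90.0, -11.6]
contact_force: [-0.0, 0.4, 0.0]
gripper_width: 0.0154
t 14.6 tcp [ 446.5 -280.9    7.6] jaw -161.85 -> shift [ -9.24 -35.67 -10.58] turn 2.8 w 15.4 F [-0.   0.4  0. ]
```

```bash
python3 -m handwheel '[-2,0,0,0, -5,0,0,0, -8,-2,-0.6,0, -9.5,-6,-1.8,0, -10,-11,-3.3,0.5, -10,-16.5,-5,1, -10,-22,-6.5,1.5, -10,-27,-8,2, -10,-30,-9,2.4, -10,-31,-9.3,2.5]'
python3 -c "
from h import *
go((.436,.091,.1),15.3)"
```

```text
time_s: 15.85
tcp_pos: [0.4383, 0.0442, 0.1077]
eef_rot: [-161.7, 90.0, 34.1]
contact_force: [0.4, -0.3, 0.2]
gripper_width: 0.0154
t 15.85 tcp [438.3  44.2 107.7] jaw -164.22 -> shift [ 0.77 -4.57 -1.05] turn 0.5 w 15.4 F [ 0.4 -0.3  0.2]
```

```bash
python3 -m handwheel '[0,-1,-0.2,0.1, 0.2,-2,-0.5,0.3, 0.4,-3.2,-0.8,0.4, 0.6,-4.2,-1,0.5, 0.8,-4.5,-1,0.5, 0.8,-4.6,-1.1,0.5, 0.8,-4.6,-1.1,0.5, 0.8,-4.6,-1.1,0.5, 0.8,-4.6,-1.1,0.5, 0.8,-4.6,-1.1,0.5]'
python3 -c "
from h import *
go((.436,.091,.012),15.3)
c=cams.capture('wrist');cv2.imwrite('pics/w8.png',c['image'][:,:,::-1])
import pickle;pickle.dump(c,open('w8.pkl','wb'))"
```

```text
time_s: 17.1
tcp_pos: [0.4366, 0.0898, 0.0996]
eef_rot: [-174.8, 90.0, 20.3]
contact_force: [0.7, 0.1, -0.5]
gripper_width: 0.0155
t 17.1 tcp [436.6  89.8  99.6] jaw -164.86 -> shift [ 8.76 -0.13  0.02] turn -0.2 w 15.5 F [ 0.7  0.1 -0.5]
```

View pics/w8.png

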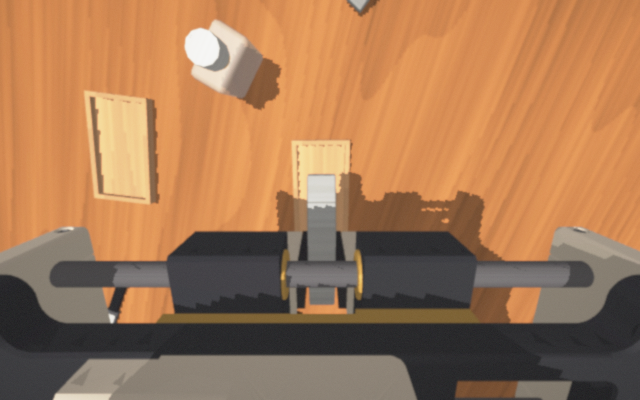

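Mid tray's far rim is at row 141, columns 291–350; the clip (307–336) is parallel to it.

```bash
python3 - <<'E'
from h import *
import pickle
c=pickle.load(open('w8.pkl','rb'))
P=plane(c,[(291.5,141.5),(350.5,141.5),(321,141.5)],.009);print(P.round(4))
a=np.radians(15.2);d=np.array([np.sin(a),-np.cos(a)])
print('centre',P[2,:2]-d*.058,'w',np.linalg.norm(P[0]-P[1]))
E
```

```text
[[0.4749 0.0447 0.009 ]
 [0.4259 0.0314 0.009 ]
 [0.4504 0.038  0.009 ]]
centre [0.43522723 0.09401056] w 0.050795528950418396
```

```bash
python3 -m handwheel '[1.5,-0.1,0,0, 3.5,-0.3,0,0, 5.5,-0.3,0,0, 7,-0.3,0,0, 7.9,-0.3,0,0, 8.3,-0.3,0,0, 8.55,-0.3,0,0, 8.7,-0.3,0,0, 8.8,-0.3,0,0, 8.8,-0.3,0,0]'
python3 -c "
from h import *
go((.4357,.0925,.012),15.3)
c=cams.capture('wrist');cv2.imwrite('pics/w9.png',c['image'][:,:,::-1])"
```

```text
time_s: 18.4
tcp_pos: [0.4358, 0.0928, 0.0117]
eef_rot: [-162.6, 90.0, 32.6]
contact_force: [-0.6, -0.2, -1.0]
gripper_width: 0.0151
t 18.4 tcp [435.8  92.8  11.7] jaw -164.85 -> shift [-0.03  0.03  0.02] turn -0.2 w 15.1 F [-0.6 -0.2 -1. ]
```

View pics/w9.png

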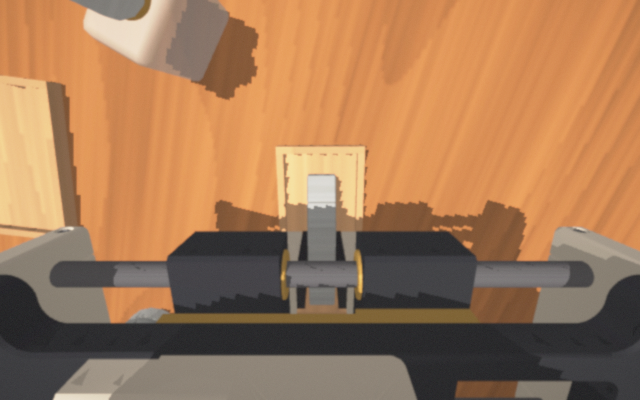

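The clip (307–336) is within the inner walls (285–357). Press lightly for contact.

```bash
python3 -m handwheel '[0.02,0,0,0, 0.05,0,0,0, 0.05,0,0,0, 0.05,0,0,0, 0.05,0,0,0, 0.05,0,0,0, 0.05,0,0,0, 0.05,0,0,0, 0.05,0,0,0, 0.05,0,0,0]'
python3 -c "
from h import *
go((.4357,.0925,.012),15.3)"
```

```text
time_s: 19.7
tcp_pos: [0.4359, 0.0929, 0.0115]
eef_rot: [-173.5, 90.0, 21.7]
contact_force: [-1.2, 0.6, 6.1]
gripper_width: 0.0153
t 19.7 tcp [435.9  92.9  11.5] jaw -164.84 -> shift [-0.05  0.03  0.03] turn -0.1 w 15.3 F [-1.2  0.6  6.1]
```

```bash
python3 -m handwheel '[-0.05,0,0,0, -0.05,0,0,0, -0.05,0,0,0, -0.05,0,0,0, -0.1,0,0,0, -1,0,0,0, -3.5,0,0,0, -7.5,0,0,0, -11,0,0,0, -12,0,0,0]' 5 30
python3 -c "
from h import *
go((.442,-.096,.15),-23.4)
c=cams.capture('wrist');cv2.imwrite('pics/w10.png',c['image'][:,:,::-1])"
```

```text
time_s: 20.95
tcp_pos: [0.4368, 0.0935, 0.1339]
eef_rot: [-162.2, 89.7, 33.0]
contact_force: [0.1, 0.2, -0.7]
gripper_width: 0.0499
t 20.95 tcp [436.8  93.5 133.9] jaw -164.84 -> shift [-1.66 18.42  4.45] turn 38.6 w 49.9 F [ 0.1  0.2 -0.7]
```

View pics/w10.png

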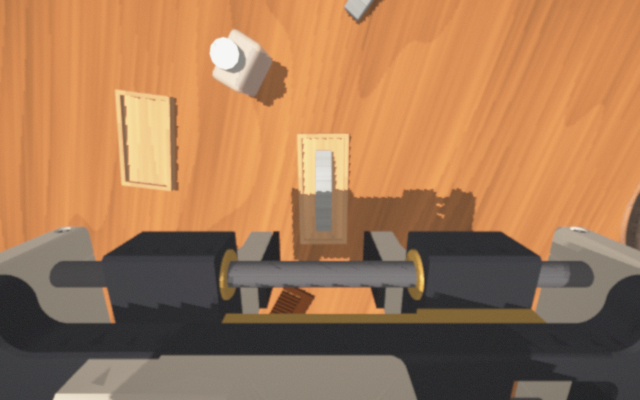

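The middle clip lies in its tray (rows 150–233 within 134–243). Next, the short one.

```bash
python3 -m handwheel '[-0.3,1,0.2,3, -0.7,3,0.7,7, -1,6,1.5,12, -1.3,9,2.2,18, -1.6,12,3,24, -1.7,15,3.7,30, -1.7,17,4.2,35, -1.7,18,4.4,37.5, -1.7,18.4,4.5,38.6, -1.7,18.4,4.5,38.6]'
python3 clip.py w11; python3 -c "
from h import *
go((.442,-.096,.008),-23.4)"
```

```text
time_s: 22.25
tcp_pos: [0.4402, -0.0965, 0.1478]
eef_rot: [29.5, 90.0, -173.9]
contact_force: [0.6, -0.8, 0.3]
gripper_width: 0.0502
px (312, 163, 15, 54)
0.003 [442.6 -94.4] [60.  15.7] 66.1
0.01 [441.9 -96. ] [58.7 15.3] 66.1
0.018 [441.  -97.8] [57.1 14.9] 66.1
t 22.3 tcp [440.3 -96.3 147.9] jaw 156.59 -> shift [13.99 -0.1  -0.15] turn -0.0 w 50.1 F [-0.6  0.3  0.3]
```

View pics/w11.png

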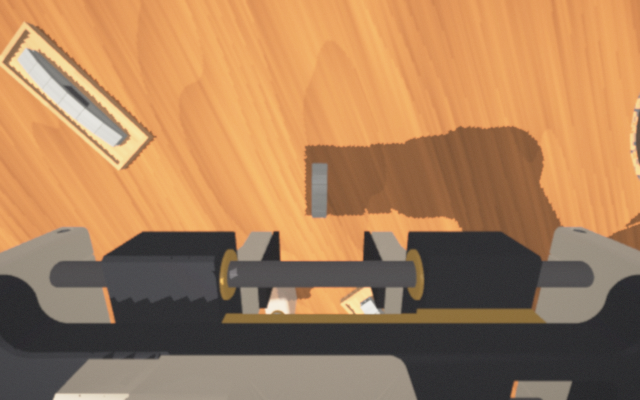

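Short clip at columns 312–327, rows 163–217, aligned. The bottle stays about 6 cm clear of the gripper body. Descend.

```bash
python3 -m handwheel '[1.5,0,-0.15,0.5, 4,-0.1,-0.15,0.5, 7,-0.1,-0.15,0.5, 9.5,-0.1,-0.15,0.5, 11.5,-0.1,-0.15,0.5, 12.8,-0.1,-0.15,0.5, 13.5,-0.1,-0.15,0.5, 13.9,-0.1,-0.15,0.5, 14,-0.1,-0.15,0.5, 14,-0.1,-0.15,0.5]'
python3 -c "
from h import *
go((.442,-.0955,.008),-23.9)
c=cams.capture('wrist');cv2.imwrite('pics/w12.png',c['image'][:,:,::-1])"
```

```text
time_s: 23.55
tcp_pos: [0.4424, -0.0962, 0.0084]
eef_rot: [-147.1, 90.0, 9.0]
contact_force: [0.5, -0.8, -1.0]
gripper_width: 0.0499
t 23.55 tcp [442.4 -96.2   8.4] jaw 156.05 -> shift [ 0.04 -0.05  0.07] turn -0.1 w 49.9 F [ 0.5 -0.8 -1. ]
```

View pics/w12.png

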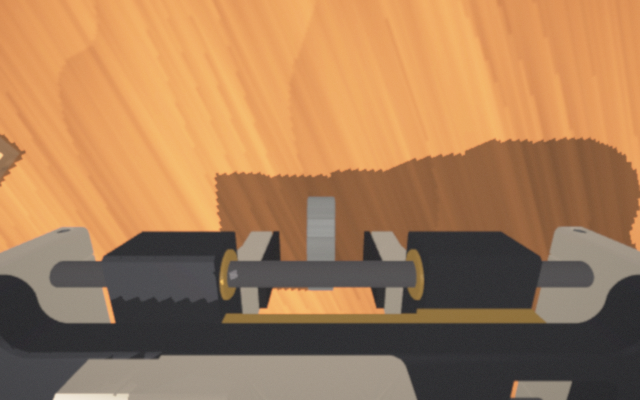

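Clip centred (307–335). Close.

```bash
python3 -m handwheel '[0.05,0,0,0, 0.05,0,0,0, 0.05,0,0,0, 0.05,0,0,0, 0.05,0,0,0, 0.05,0,0,0, 0.05,0,0,0, 0.05,0,0,0, 0.05,0,0,0, 0.05,0,0,0]' 0.8 30
python3 -c "
from h import *
go((.618,.089,.17),7.8)"
```

```text
time_s: 24.85
tcp_pos: [0.4422, -0.0962, 0.0076]
eef_rot: [133.8, 90.0, -70.1]
contact_force: [-0.3, 0.6, 0.5]
gripper_width: 0.0152
t 24.85 tcp [442.2 -96.2   7.6] jaw 156.05 -> shift [-16.24 -24.07  -8.55] turn -31.7 w 15.2 F [-0.3  0.6  0.5]
```

The straight path crosses the bottle, so I lift to 17 cm first.

```bash
python3 -m handwheel '[-1.5,0,0,0, -4.5,0,0,0, -8,0,0,0, -11.5,0,0,0, -14.5,0,0,0, -16,0,0,0, -16.2,-1,-0.4,-2, -16.2,-3,-1.1,-5, -16.2,-6,-2.1,-9, -16.2,-8,-2.8,-12]'
python3 -c "
from h import *
go((.618,.089,.17),7.8)"
```

```text
time_s: 26.1
tcp_pos: [0.5012, -0.0329, 0.1684]
eef_rot: [28.9, 89.9, -162.8]
contact_force: [0.4, 0.3, -0.7]
gripper_width: 0.0153
t 26.1 tcp [501.2 -32.9 168.4] jaw 168.31 -> shift [ -0.19 -14.3   -8.96] turn -19.5 w 15.3 F [ 0.4  0.3 -0.7]
```

```bash
python3 -m handwheel '[0,-2.5,-1.5,-3, 0,-5.5,-3.4,-7, 0,-8.5,-5.3,-11, 0,-11.5,-7.2,-15, 0,-13.5,-8.5,-18, 0.5,-14.2,-9,-19.5, 2.5,-14.3,-9,-19.5, 5,-14.3,-9,-19.5, 6.5,-14.3,-9,-19.5, 6.8,-14.3,-9,-19.5]'
python3 -c "
from h import *
go((.618,.089,.012),7.8)
c=cams.capture('wrist');cv2.imwrite('pics/w13.png',c['image'][:,:,::-1])
import pickle;pickle.dump(c,open('w13.pkl','wb'))"
```

```text
time_s: 27.35
tcp_pos: [0.6171, 0.0864, 0.1002]
eef_rot: [16.8, 89.9, -155.6]
contact_force: [0.6, -0.4, 0.6]
gripper_width: 0.0151
t 27.35 tcp [617.1  86.4 100.2] jaw -172.44 -> shift [ 8.82 -0.25 -0.15] turn -0.2 w 15.1 F [ 0.6 -0.4  0.6]
```

View pics/w13.png

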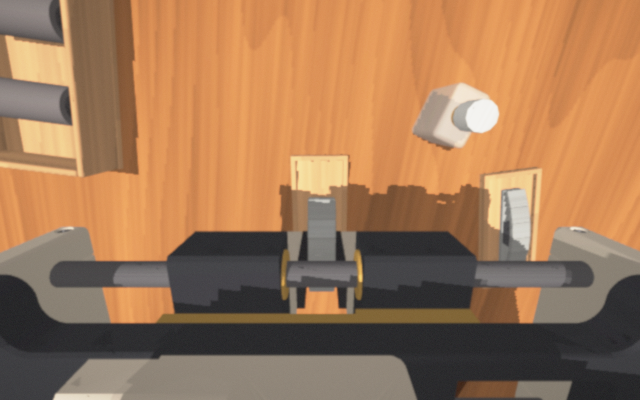

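Short tray's far rim is at row 156, columns 290–348; clip at 307–335.

```bash
python3 - <<'E'
from h import *
import pickle
c=pickle.load(open('w13.pkl','rb'))
P=plane(c,[(290.5,156.5),(348.5,156.5),(319.5,156.5)],.009);print(P.round(4))
a=np.radians(7.7);d=np.array([np.sin(a),-np.cos(a)]);q=P[2,:2]-d*.046
print('centre',q,'w',np.linalg.norm(P[0]-P[1]))
go((*(q-[0,.001]),.0118),7.8)
E
```

```text
[[0.6485 0.0495 0.009 ]
 [0.5982 0.0428 0.009 ]
 [0.6233 0.0461 0.009 ]]
centre [0.61716794 0.09171074] w 0.050779277305202646
t 27.4 tcp [617.5  86.5 100.8] jaw -172.45 -> shift [ 8.9  -0.43 -0.03] turn -0.2 w 15.0 F [ 0.2 -0.5 -0.6]
```

```bash
python3 -m handwheel '[1.5,-0.1,0,0, 3.5,-0.3,0,0, 5.5,-0.4,0,0, 7,-0.4,0,0, 7.9,-0.4,0,0, 8.3,-0.4,0,0, 8.6,-0.4,0,0, 8.75,-0.4,0,0, 8.85,-0.4,0,0, 8.85,-0.4,0,0]'
python3 -c "
from h import *
go((.617,.0905,.012),7.8)
c=cams.capture('wrist');cv2.imwrite('pics/w14.png',c['image'][:,:,::-1])"
```

```text
time_s: 28.65
tcp_pos: [0.6174, 0.0907, 0.0132]
eef_rot: [-167.1, 90.0, 20.5]
contact_force: [-0.7, -0.2, -0.1]
gripper_width: 0.0152
t 28.65 tcp [617.4  90.7  13.2] jaw -172.45 -> shift [0.12 0.02 0.04] turn -0.3 w 15.2 F [-0.7 -0.2 -0.1]
```

View pics/w14.png

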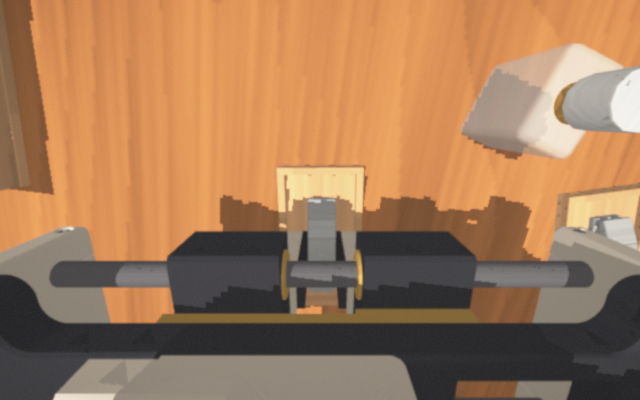

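Well inside (307–335 within 286–356). Lower 1.5–2 mm to touch.

```bash
python3 -m handwheel '[0.05,0,0,0, 0.1,0,0,0, 0.15,0,0,0, 0.17,0,0,0, 0.17,0,0,0, 0.17,0,0,0, 0.17,0,0,0, 0.17,0,0,0, 0.17,0,0,0, 0.17,0,0,0]'
python3 -c "
from h import *
go((.617,.0905,.012),7.8)"
```

```text
time_s: 29.95
tcp_pos: [0.6175, 0.0907, 0.0116]
eef_rot: [180.0, 90.0, 7.5]
contact_force: [-2.2, 0.1, 5.8]
gripper_width: 0.0156
t 29.95 tcp [617.5  90.7  11.6] jaw -172.45 -> shift [-0.04  0.02  0.05] turn -0.3 w 15.6 F [-2.2  0.1  5.8]
```

```bash
python3 -m handwheel '[-0.05,0,0,0, -0.05,0,0,0, -0.05,0,0,0, -0.05,0,0,0, -0.1,0,0,0, -1,0,0,0, -3.5,0,0,0, -7.5,0,0,0, -11,0,0,0, -12,0,0,0]' 5 30
python3 -m handwheel '[-1,0,0,0, -3,0,0,0, -6,0,0,0, -8,-2,0,0, -8,-5,0,0, -8,-9,0,0, -8,-12.5,0,0, -8,-14.5,0,0, -8,-15,0,0, -8,-15,0,0]'
python3 -c "
from h import *
for n in('top','scene','wrist'):
  c=cams.capture(n);cv2.imwrite(f'pics/{n}9.png',c['image'][:,:,::-1])
  if n=='wrist':continue
  h=masks(c['image'])
  a=cv2.imread(f'pics/{n}0.png')[:,:,::-1]
  d=cv2.absdiff(np.ascontiguousarray(a),c['image']).max(2)>40
  for k in blobs(d,15): print(n,cv2.boundingRect(k))
"
```

```text
time_s: 31.2
tcp_pos: [0.6188, 0.0912, 0.1349]
eef_rot: [-167.1, 89.7, 20.4]
contact_force: [-0.3, 0.4, 0.2]
gripper_width: 0.05
time_s: 32.45
tcp_pos: [0.5975, 0.2391, 0.211]
eef_rot: [31.4, 89.9, -141.1]
contact_force: [-0.2, -0.1, -0.3]
gripper_width: 0.0497
top (258, 245, 44, 21)
top (363, 239, 34, 21)
top (457, 232, 46, 26)
top (264, 154, 31, 15)
top (345, 142, 57, 19)
top (441, 138, 57, 28)
scene (236, 234, 56, 17)
scene (140, 232, 59, 22)
scene (342, 225, 28, 13)
scene (399, 188, 59, 42)
scene (162, 184, 38, 15)
scene (251, 181, 25, 13)
scene (326, 176, 34, 13)
scene (384, 71, 42, 19)
scene (565, 44, 7, 19)
scene (568, 37, 16, 26)
scene (318, 37, 6, 25)
scene (259, 31, 15, 44)
scene (595, 27, 11, 15)
scene (560, 17, 47, 22)
scene (518, 11, 34, 25)
scene (556, 0, 37, 21)
scene (440, 0, 65, 61)
scene (438, 0, 29, 36)
scene (359, 0, 6, 16)
scene (342, 0, 12, 55)
scene (329, 0, 11, 61)
scene (302, 0, 5, 9)
scene (290, 0, 8, 12)
scene (275, 0, 7, 14)
```

View pics/top9.png

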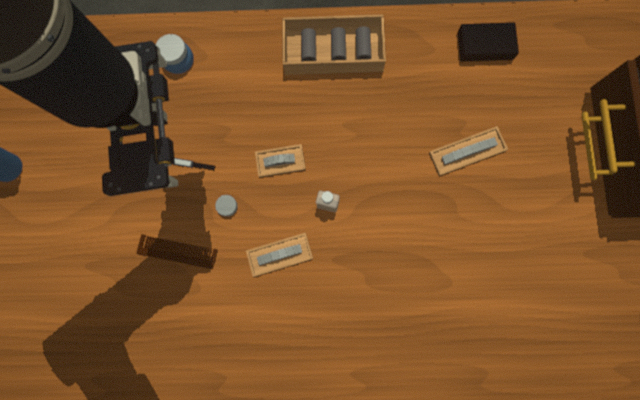

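View pics/wrist9.png

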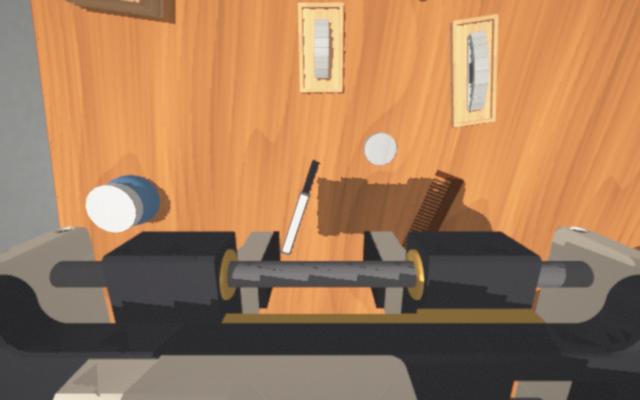

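View pics/scene9.png

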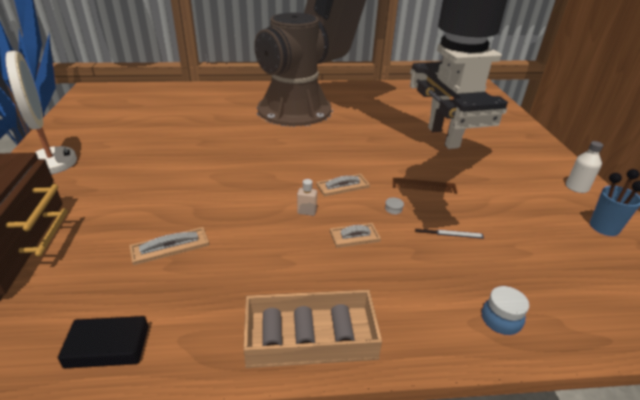

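All three clips lie centred in their trays: top-view (468,151), (279,255) and (280,160). The bottle, tin, comb and file are at their original pixels.

```bash
python3 -c "
from plant import workorder
print(workorder.close_job())"
```

```text
the job is handed in; nothing more can be done
None
```

The three clips are in their matching trays, done in the order asked: long, then middle, then short. I handed the job in at about 32.6 s of the 106 s allowed.

- **Placing:** Each clip was gripped across its middle and lowered until it touched the tray floor, at about 6 N. I then released it and moved the gripper clear.
- **Last pictures:** The final top, scene and wrist views show all three clips right side up, lengthwise and inside the rims. The wrist view covered only the middle and short trays. The gripper is well away from everything.
- **Other things:** The before-and-after comparison of the top view showed changes only at the clips and trays. The bottle and tin are where they were. The comb and file were partly under the arm or its shadow in that view, but they look unmoved in the scene and wrist views.
- **Disagreements:** The position estimates from the different cameras differed by up to about 5 mm along the trays and clips. The slack in the trays covered that, and no check failed.

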